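# Pack the watchmaker's service case

## Robot

A 7-joint arm with a two-finger parallel gripper is mounted at the origin on the work surface. World frame = base frame: x ahead of the robot, y to its left, z up, the work surface at z = 0. Lengths are in m, angles in degrees, forces in N, time in s.
With the tool pointing down it reaches from about 0.425 to 0.875 m from the base axis. Payload 4.7 kg.
Tool frame: the origin (TCP) lies between the finger pads; the fingertips stand env.finger_overhang ahead of it and the grasp point (between the pads) lies 5 mm behind it (env.finger_overhang is the distance from the TCP to the fingertips, in m); z points along the fingers, y is the line along which they close (so a half turn about z gives the same grasp; the last joint's range is limited). The gripper opens to 87 mm and grips with 3 to 60 N. Pads are 19 mm wide; open, the fingers measure 117 mm over their backs; the gripper's body (75 mm by 190 mm) begins 51 mm behind the grasp point.
Start: joints at [-73.849, 18.392, -4.016, 83.108, 1.295, 78.541, -3.26], TCP at [0.172, 0.627, 0.215] pointing down, gripper open.
Joint ranges: [-163.93, 163.93], [-17.29, 119.83], [-79.2, 71.16], [3.27, 140.29], [-89.18, 269.18], [5.43, 117.66], [-154.24, 154.24]. Speed limits (degrees/s): [147.25, 147.25, 180, 180, 180, 180, 180].

## Interface

Orientations are given as [roll, pitch, yaw] about the fixed x, y, z axes, in that order (R = Rz(yaw) Ry(pitch) Rx(roll)).
In Python, from cell import telemetry, eyes, env, models gives the robot as it stands. The module is installed in compiled form; this text tells all that it offers.
- The arm moves only by the tool drive_tool, never from a script. Its arguments are lists of equal length, an entry for each row: "angular": the turn, a rotation vector about the tool's x, y, z in rad, a list of three; "delta_pos": the shift along the tool's x, y, z in cm, a list of three; "gripper": the finger opening in cm, from 0 to 8.7. A call has 1 to 20 rows; each row shifts and turns the commanded pose from where the row before left it, along the tool's axes as they then stand; what a row does not reach is not made up. A row lasts 1/10 s, in which the tool goes at most 50 mm and 8.59 degrees, less where a joint would pass 70% of its speed; a pose out of reach is approached as far as the arm can. A call with a gripper value outside its range is refused whole. The fingers move at their own pace and stop on an object; "squeeze" is the grip in N (left out, the last holds). Time passes only in rows, so rows that do not move let the fingers close. It gives the time, the measured TCP pose, the force, the opening and the grip force at its end, in the units of the state.
- telemetry.get_obs(): the state, without advancing time (a new reading comes with each control period).
- eyes.read_camera(name): name is "side" or "top" or "wrist"; returns a dict with "pixels" (420x560x3 uint8, red, green, blue), "mtx" (3x3 intrinsics, pixels), "D" ([k1, k2, p1, p2, k3] as OpenCV has them; the pictures are not rectified), "origin" and "orientation" of the camera in the world. Camera axes: x right, y down, z forward; pixel columns grow to the right and rows downward; lengths in m; the calibration is good to about 2 mm. A picture is of the moment at which its call begins. There is no depth.
- env.sign_off(): hands the job in; it is judged then, once.
Trained networks look in a picture, given as the dict that the camera call returned (one of the last four; its "shot" number tells which), for a name from the list of things; names that differ only in an ending like _2 or _b are one class to them, and where a whole thing is asked for, a point or a joint stands for the part that bears it (a point fixed in the world has none). Each returns a list of dicts, best first, with "p" (0 to 1); they miss things now and then, are a little off and sometimes report something else, mostly with a low value. They report only what shows in the picture. A call takes as long as a camera call. They do not tell look-alikes from the thing itself.
- models.search_frame(picture, target): "centre" ([column, row] in pixels, amid what is visible of it).
- models.cut_out(picture, target): "pixels" (420x560 bool, what is visible of it) and "centre" ([column, row] in pixels, amid what is visible of it).
The state is a dict: "time_s": time; "qpos": joint angles; "joint_velocities": joint speeds; "effort": joint torques, N m; "tool_pos": TCP position; "tool_rot": TCP orientation; "force": force on the tool from outside, world axes, zero at the start; "wrist_torque": the same for the moment, N m; "grip_width": finger opening in m; "grasp_force": force on a finger pad.
Only numpy, scipy, OpenCV 4.12 (cv2) and the standard library are available. Lean on these libraries where they do the work, as an engineer would, in place of code of your own. Each camera call takes 0.05 s, during which the arm holds its last target. There are 200 camera calls.

## Task

Pack the small open wooden case: the blue-lidded tin, the grey oil-pot block and the amber jar must all stand upright, side by side, flat on its floor. The jar already stands near the middle of the case and is in the way, so shift it along to make room, and turn the block so that it fits across the case. Set things down rather than dropping them, and leave everything else on the bench where it is.

Things in the scene. Friction and masses are not known exactly. Their poses are not given: they have to be found in the camera images.
- case: shallow open wooden case, fixed to the bench. Outside 72 mm (its x) by 150 mm (its y) by 26 mm high, walls 5 mm thick; inside 62 by 140 mm. Origin: centre of its underside, z up. The items fit only in one row along its y (44 + 50 + 32 mm of 140 mm), the block's 52 mm side along the case's x. They stand well above the walls, so can be gripped above the rim.
- case_in (a point): centre of the case's inner floor; the axes are those of the case. The rim is 21 mm above it.
- tin: upright round aluminium tin with blue lid, 50 mm diameter, 58 mm high, straight sides, about 150 g. Origin: centre of its underside, z up. Stands on the bench.
- rack: grey rectangular oil-pot block, 32 mm (its x) by 52 mm (its y) by 52 mm high, with a red and a yellow cap 6 mm high on top, about 160 g. Origin: centre of its underside, z up. Stands on the bench.
- jar: upright round amber jar with white cap, 44 mm diameter, 60 mm high, straight sides, about 120 g. Origin: centre of its underside, z up. At the start it stands in the case, within 25 mm of the middle of its length, so the other two do not both fit until it is moved towards an end.
- loupe: bystander: black eye loupe standing on the bench, 38 mm diameter, 32 mm high. Origin: centre of its underside.
- basket_a: bystander: round copper parts basket with dividers, 68 mm diameter, 20 mm high, beyond the case on the left. Origin: centre of its underside.
- basket_b: bystander: a second round copper parts basket, same size, farther out on the right. Origin: centre of its underside.
- movement: bystander: brass watch movement in a small steel holder, 44 by 42 mm, 22 mm high, on the right. Origin: centre of its underside.
- parts_dish: bystander: light blue round divided parts dish, 100 mm diameter, 17 mm high, beyond the case. Origin: centre of its underside.
- driver: bystander: small screwdriver lying on the bench beyond on the left, 110 mm long along its x. Origin: under its middle.
Not all that is in view belongs to the job. Several things look just like the tin: the one meant starts farthest to the robot's left. What is shaped like the jar but turquoise is not meant.

How it is judged (in metres and radians):
At the end, for the whole second after the job is handed in: The tin, the block and the jar all stand inside the case, each with its underside within 4 mm of the case's inner floor, its centre within the walls (31 mm of the case's middle along x, 70 mm along y), upright within 0.08 rad, released and at rest (under 0.02 m/s) (x of tin in the frame of case_in between -0.031 and 0.031 m and y of tin in the frame of case_in between -0.07 and 0.07 m and z of tin in the frame of case_in between -0.004 and 0.004 m and angle between each of tin, rack, jar's own z axis and vertical below 0.08 rad and linear speed of each of tin, rack, jar below 0.02 m/s and x of rack in the frame of case_in between -0.031 and 0.031 m and y of rack in the frame of case_in between -0.07 and 0.07 m and z of rack in the frame of case_in between -0.004 and 0.004 m and x of jar in the frame of case_in between -0.031 and 0.031 m and y of jar in the frame of case_in between -0.07 and 0.07 m and z of jar in the frame of case_in between -0.004 and 0.004 m); the robot touches nothing.
It fails at once if the tin is dropped or thrown (moves faster than 0.5 m/s while the fingers do not hold it) (linear speed of tin above 0.5 m/s and contact force between the fingers and tin below 0.05 N).
It fails at once if the oil-pot block is dropped or thrown (moves faster than 0.5 m/s while the fingers do not hold it) (linear speed of rack above 0.5 m/s and contact force between the fingers and rack below 0.05 N).
It fails at once if the amber jar is dropped or thrown (moves faster than 0.5 m/s while the fingers do not hold it) (linear speed of jar above 0.5 m/s and contact force between the fingers and jar below 0.05 N).
It fails at once if one of the other loose things on the bench is moved more than 25 mm (distance of any of loupe, basket_a, basket_b, movement, parts_dish, driver from where it was at the start of the episode above 0.025 m).
It also fails if it takes over 54 s, if anything falls off the work surface, if the arm or the gripper's body presses on something with over 40 N, if the wrist force passes 120 N, or if a joint passes its speed limit or range.

## Working session

There is one attempt and no reset: what is moved stays moved. The work goes in short steps, Python scripts to look and compute and a tool call to move; the robot and the scene stay as the last step left them, time stands still between calls to the robot, and variables do not carry over. Pictures are saved under pics/ and viewed, at most 11 in all, crops included, and the job is handed in when it is done.

Besides the shell and the picture viewer there is one more tool, called after "Call:" by a JSON object that holds its "api" and its "payload". drive_tool: Moves the arm, as the interface text tells. Its arguments: {"type":"object","properties":{"angular":{"type":"array","items":{"type":"array","items":{"type":"number"}}},"delta_pos":{"type":"array","items":{"type":"array","items":{"type":"number"}}},"gripper":{"type":"array","items":{"type":"number"}},"squeeze":{"type":"number"}},"required":["angular","delta_pos","gripper"]}

```bash
mkdir -p pics; cat > h.py <<'E'
import numpy as np, cv2
from cell import telemetry, eyes, env, models
from scipy.spatial.transform import Rotation as Ro
def camR(c):
    o=np.array(c["orientation"],float)
    if o.shape==(3,3): return o
    return Ro.from_euler('xyz',o,degrees=True).as_matrix()
def ray(c,px):
    u=cv2.undistortPoints(np.array(px,float).reshape(-1,1,2),np.array(c["mtx"]),np.array(c["D"])).reshape(-1,2)
    return np.c_[u,np.ones(len(u))]@camR(c).T
def onz(c,px,z):
    d=ray(c,px);o=np.array(c["origin"]);return o+d*((z-o[2])/d[:,2])[:,None]
def proj(c,P):
    R=camR(c);rv=cv2.Rodrigues(R.T)[0];t=-R.T@np.array(c["origin"])
    return cv2.projectPoints(np.array(P,float).reshape(-1,1,3),rv,t,np.array(c["mtx"]),np.array(c["D"]))[0].reshape(-1,2)
def save(c,n,box=None,s=1):
    im=cv2.cvtColor(c["pixels"],cv2.COLOR_RGB2BGR)
    if box: im=im[box[1]:box[3],box[0]:box[2]]
    cv2.imwrite("pics/"+n,cv2.resize(im,None,fx=s,fy=s,interpolation=cv2.INTER_CUBIC))
E
python3 - <<'E'
from h import *
np.set_printoptions(precision=4,suppress=True)
print(telemetry.get_obs(),env.finger_overhang)
T=eyes.read_camera("top");S=eyes.read_camera("side");W=eyes.read_camera("wrist")
for c,n in((T,"top"),(S,"side"),(W,"wrist")):
    print(n,c["origin"],c["orientation"],c["mtx"])
    for t,z in(("case",.026),("tin",.058),("rack",.052),("jar",.06)):
        for d in models.search_frame(c,t):
            print(t,d["centre"],round(d["p"],2),onz(c,[d["centre"]],z)[0])
a=[cv2.resize(x["pixels"],(400,300)) for x in (S,W)]
save(T,"top0.png",None,1.42)
cv2.imwrite("pics/sw0.png",cv2.cvtColor(np.hstack(a),cv2.COLOR_RGB2BGR))
E
```

```text
{'time_s': 0.0, 'qpos': array([-73.8467,  18.4385,  -4.0163,  83.1755,   1.2961,  78.5404,
        -3.2605]), 'joint_velocities': array([ 0.0303, -0.0919, -0.025 ,  0.0652,  0.0077,  0.0428, -0.0369]), 'effort': array([  0.0005, -49.127 ,  -0.4039, -31.2535,  -0.064 ,   0.0434,
         0.0002]), 'tool_pos': array([0.1719, 0.6263, 0.2136]), 'tool_rot': array([-179.8909,    0.0066,  164.6569]), 'force': array([-0.2255, -0.3644, -0.41  ]), 'wrist_torque': array([-0.0418, -0.0208,  0.0388]), 'grasp_force': 0.0, 'grip_width': 0.08705871410895905} 0.014
top [ 0.3647 -0.0252  1.1425] [-171.54      1.1895  -90.2714] [[476.0787   0.     268.0893]
 [  0.     476.0787 207.897 ]
 [  0.       0.       1.    ]]
case [277.7, 218.1] 0.91 [ 0.5064 -0.0254  0.026 ]
tin [102.9, 224.4] 0.7 [0.4909 0.3758 0.058 ]
tin [194.2, 235.2] 0.7 [0.4643 0.1659 0.058 ]
tin [140.6, 272.7] 0.6 [0.3804 0.2854 0.058 ]
rack [375.6, 239.8] 0.98 [ 0.4517 -0.2478  0.052 ]
jar [279.6, 203.3] 0.77 [ 0.5364 -0.0301  0.06  ]
jar [307.3, 156.3] 0.63 [ 0.6468 -0.0955  0.06  ]
side [0.3491 0.6985 0.8596] [-137.3183   -0.7173 -162.3765] [[414.2912   0.     274.8325]
 [  0.     414.2912 206.9547]
 [  0.       0.       1.    ]]
case [273.0, 309.9] 0.37 [0.4814 0.2611 0.026 ]
tin [288.2, 274.4] 0.94 [0.4707 0.1814 0.058 ]
tin [246.7, 357.0] 0.72 [0.4942 0.3917 0.058 ]
tin [313.0, 341.6] 0.72 [0.3774 0.3204 0.058 ]
tin [284.4, 221.7] 0.71 [0.5247 0.0319 0.058 ]
rack [334.4, 166.8] 0.8 [ 0.448 -0.221  0.052]
jar [285.1, 210.8] 0.91 [ 0.5333 -0.0028  0.06  ]
jar [250.6, 183.8] 0.65 [ 0.6528 -0.0694  0.06  ]
jar [332.5, 142.7] 0.33 [ 0.4759 -0.3189  0.06  ]
wrist [0.1004 0.6465 0.3835] [164.5905   0.1485  74.6407] [[312.029    0.     276.9389]
 [  0.     312.029  208.2837]
 [  0.       0.       1.    ]]
```

View pics/top0.png

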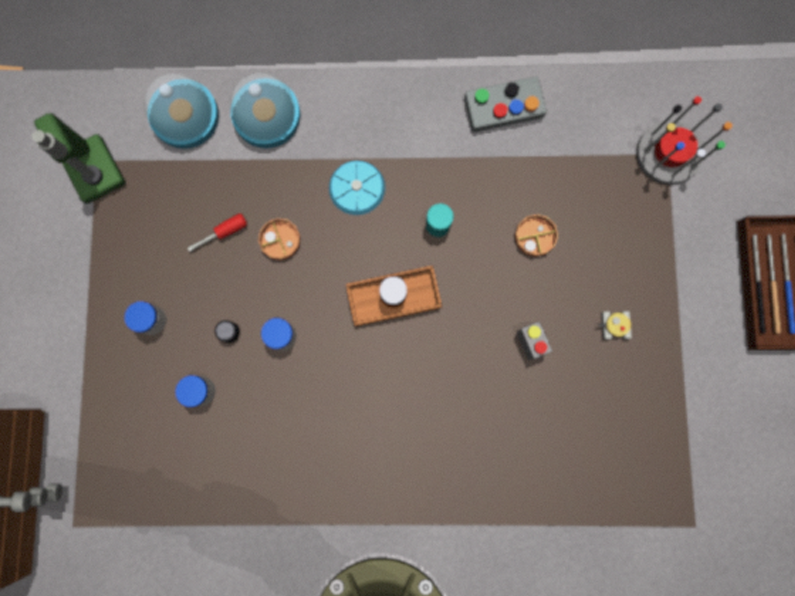

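View pics/sw0.png

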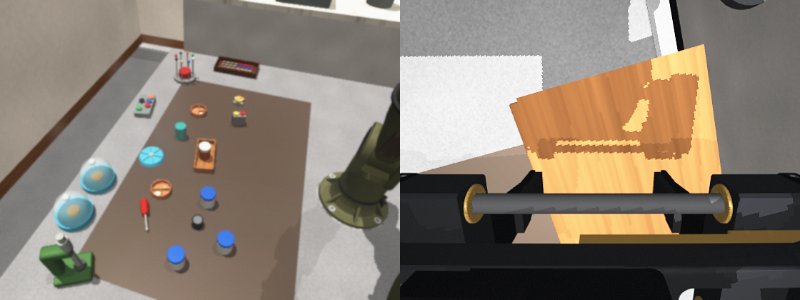

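Top view (×1.42): three blue tins, the one meant at (142,316); loupe (226,331); case centre (394,297) with the white-capped jar (393,291); the block with yellow (535,332) and red (541,348) caps. The side view agrees. Next I measure precisely by colour.

```bash
cat > meas.py <<'E'
from h import *
np.set_printoptions(precision=4,suppress=True)
RNG={"blue":((105,150,80),(125,255,255)),"yellow":((24,130,120),(34,255,255)),"red":((0,190,120),(6,255,255)),"red2":((174,170,100),(180,255,255)),"white":((0,0,150),(180,60,255))}
def blob(c,col,near,r=14):
    h=cv2.cvtColor(c["pixels"],cv2.COLOR_RGB2HSV);m=cv2.inRange(h,*map(np.array,RNG[col]))
    if col=="red": m|=cv2.inRange(h,*map(np.array,RNG["red2"]))
    k=np.zeros_like(m);cv2.circle(k,tuple(int(v) for v in near),r,255,-1);m&=k
    n,l,s,ce=cv2.connectedComponentsWithStats(m)
    if n<2:return None,0
    i=1+np.argmax(s[1:,4]);return ce[i],s[i,4]
def items(c,guess,r=14):
    for n,col,P in guess:
        p,a=blob(c,col,proj(c,[P])[0],r)
        print(n,p,a,None if p is None else onz(c,[p],P[2])[0])
def case(c):
    m=models.cut_out(c,"case")[0]["pixels"].astype(np.uint8)
    n,l,s,ce=cv2.connectedComponentsWithStats(m);m=(l==1+np.argmax(s[1:,4]))
    ys,xs=np.nonzero(m);P=onz(c,np.c_[xs,ys],.026)[:,:2]
    r=cv2.minAreaRect((P*1000).astype(np.float32));return r
E
python3 - <<'E'
from meas import *
G=[("tin","blue",(.491,.376,.058)),("yel","yellow",(.456,-.242,.058)),("red","red",(.438,-.252,.058)),("jar","white",(.536,-.03,.065))]
for n in("top","side"):
    c=eyes.read_camera(n);print(n);items(c,G);
    r=case(c) if n=="top" else None;print(r)
    if n=="top":
        save(c,"c0.png",(230,170,400,265),4.7)
E
```

```text
top
tin [ 98.7  222.72] 350 [0.4948 0.3856 0.058 ]
yel [375.6061 233.4848] 33 [ 0.4656 -0.2472  0.058 ]
red None 0 None
jar [276.468  203.8047] 297 [ 0.5345 -0.0229  0.065 ]
((531.6478881835938, -26.010757446289062), (77.476318359375, 151.7440643310547), 12.040043830871582)
side
tin [247.3519 353.8563] 341 [0.4952 0.3853 0.058 ]
yel [330.0833 157.9167] 24 [ 0.4677 -0.2488  0.058 ]
red [338.875 158.125] 8 [ 0.4428 -0.2562  0.058 ]
jar [286.1795 204.3077] 195 [ 0.536  -0.0213  0.065 ]
None
```

View pics/c0.png

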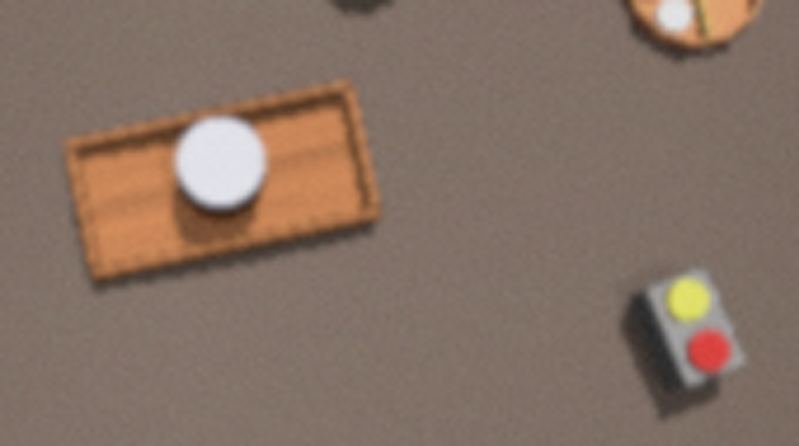

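Call:
{"api": "drive_tool", "payload": {"angular": [[0, 0, 0.1366], [0, 0, 0.1366], [0, 0, 0.1366], [0, 0, 0.1366], [0, 0, 0.1366], [0, 0, 0.1366], [0, 0, 0.1366], [0, 0, 0.1366], [0, 0, 0], [0, 0, 0], [0, 0, 0], [0, 0, 0], [0, 0, 0], [0, 0, 0], [0, 0, 0], [0, 0, 0], [0, 0, 0], [0, 0, 0], [0, 0, 0], [0, 0, 0]], "delta_pos": [[0, 0, 0], [0, 0, 0], [0, 0, 0], [0, 0, 0], [0, 0, 0], [0, 0, 0], [0, 0, 0], [0, 0, 0], [-1.8, 0.55, 0], [-3.55, 1.096, 0], [-3.55, 1.096, 0], [-3.55, 1.096, 0], [-3.55, 1.096, 0], [-3.55, 1.096, 0], [-3.55, 1.096, 0], [-3.55, 1.096, 0], [-3.55, 1.096, 0], [-3.55, 1.096, 0], [-3.55, 1.096, 0], [-3.55, 1.096, 0]], "gripper": [8.7, 8.7, 8.7, 8.7, 8.7, 8.7, 8.7, 8.7, 8.7, 8.7, 8.7, 8.7, 8.7, 8.7, 8.7, 8.7, 8.7, 8.7, 8.7, 8.7], "squeeze": 15}}

```text
time_s: 2.9
tool_pos: [0.3812, 0.2523, 0.215]
tool_rot: [180.0, -0.0, 102.0]
force: [0.8, -0.5, 0.7]
grip_width: 0.087
grasp_force: 0.0
```

Call:
{"api": "drive_tool", "payload": {"angular": [[0, 0, 0], [0, 0, 0], [0, 0, 0], [0, 0, 0], [0, 0, 0], [0, 0, 0], [0, 0, 0], [0, 0, 0], [0, 0, 0], [0, 0, 0], [0, 0, 0], [0, 0, 0]], "delta_pos": [[-3.55, 1.096, 0], [-3.55, 1.096, 0], [-3.55, 1.096, 0], [-3.55, 1.096, 0], [-3.55, 1.096, 0], [-3.55, 1.096, 0], [-3.55, 1.096, 0], [-3.55, 1.096, 0], [-1.75, 0.51, 1], [0, 0, 2], [0, 0, 2], [0, 0, 0]], "gripper": [8.7, 8.7, 8.7, 8.7, 8.7, 8.7, 8.7, 8.7, 8.7, 8.7, 8.7, 8.7]}}

```text
time_s: 4.1
tool_pos: [0.5323, -0.022, 0.1624]
tool_rot: [-179.7, -0.0, 102.0]
force: [-0.3, -0.8, 0.6]
grip_width: 0.0867
grasp_force: 0.0
```

```bash
cat >> h.py <<'E'
def goto(x,y,z=None,yaw=None):
    o=telemetry.get_obs();p=np.array(o["tool_pos"]);r=np.array(o["tool_rot"])
    dyaw=0 if yaw is None else (yaw-r[2]+90)%180-90
    R=Ro.from_euler('xyz',[180,0,r[2]+dyaw],degrees=True).as_matrix()
    d=R.T@(np.array([x,y,p[2] if z is None else z])-p)*100
    print("t",o["time_s"],"pos",p,"rot",r,"q7",o["qpos"][6],"| turn z rad",round(-np.radians(dyaw),4),"then shift cm",d.round(2),"len",np.linalg.norm(d).round(2))
E
python3 - <<'E'
from meas import *
c=eyes.read_camera("wrist");save(c,"w1.png",None,1.2)
G=[("jar","white",(.5353,-.0221,.065))]
print(c["origin"],proj(c,[(.5353,-.0221,.065)]));items(c,G,70)
goto(.5353,-.0221,.047,102.1)
E
```

```text
[0.5166 0.05   0.3322] [[282.4574 208.8273]]
jar [298.8651 215.0733] 5100 [ 0.5509 -0.0247  0.065 ]
t 4.15 pos [ 0.5333 -0.0219  0.1639] rot [-179.8689   -0.0031  102.0392] q7 16.39798355198593 | turn z rad -0.0011 then shift cm [-0.07  0.19 11.69] len 11.69
```

View pics/w1.png

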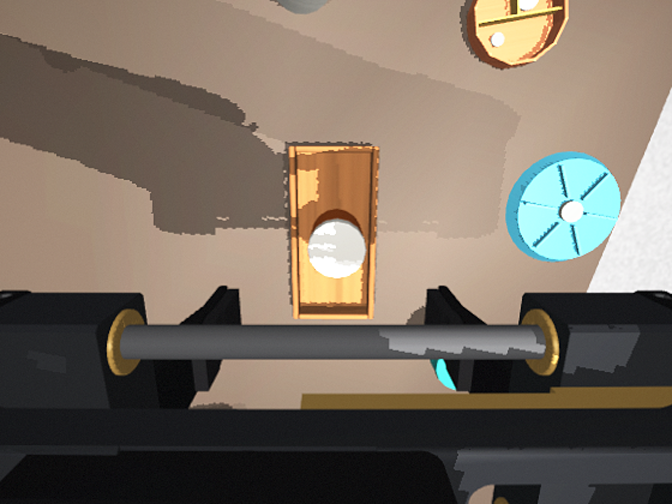

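Wrist view (×1.2): cap at (336,248), midway between the fingers (240/427); case rim corners about (289,147), (380,145), (375,319), (293,319), aligned with the tool. Descend and grip.

Call:
{"api": "drive_tool", "payload": {"angular": [[0, 0, 0], [0, 0, 0], [0, 0, 0], [0, 0, 0], [0, 0, 0], [0, 0, 0], [0, 0, 0], [0, 0, 0], [0, 0, 0], [0, 0, 0], [0, 0, 0], [0, 0, 0], [0, 0, 0], [0, 0, 0], [0, 0, 0], [0, 0, 0]], "delta_pos": [[-0.15, 0, 2], [0, 0, 2.5], [0, 0, 2.5], [0, 0, 2], [0, 0, 1.5], [0, 0, 1.1], [0, 0, 0], [0, 0, 0], [0, 0, 0], [0, 0, 0], [0, 0, 0], [0, 0, 0], [0, 0, 0], [0, 0, 0], [0, 0, 0], [0, 0, 0]], "gripper": [8.7, 8.7, 8.7, 8.7, 8.7, 8.7, 8.0, 7.0, 6.0, 5.0, 4.4, 4.0, 3.8, 3.8, 3.8, 3.8], "squeeze": 12}}

```text
time_s: 5.75
tool_pos: [0.5348, -0.0233, 0.0488]
tool_rot: [180.0, -0.0, 102.0]
force: [0.2, 0.0, 1.9]
grip_width: 0.0437
grasp_force: 12.0
```

```bash
python3 - <<'E'
from meas import *
o=telemetry.get_obs();print(o["grip_width"],o["grasp_force"],o["force"],o["tool_pos"])
# case from the earlier wrist picture and top crop, rim corners
c=eyes.read_camera("wrist")
Rw=camR(c);
w=dict(c);w["origin"]=[.5166,.05,.3322]
P=onz(w,np.array([(289,147),(380,145),(375,319),(293,319)])/1.2,.026);print(P,P.mean(0))
t=eyes.read_camera("top")
P=onz(t,np.array([(67,143),(348,82),(378,213),(96,278)])/4.7+[230,170],.026);print(P,P.mean(0));
r=np.array(((.6-.6),0));goto(.535,-.02,.05,102.1)
for n,z in (("tin",.058),):
    for d in models.search_frame(t,n): print(n,d["centre"],onz(t,[d["centre"]],z))
E
```

```text
0.04370884769762514 12.000429779291153 [0.2233 0.0427 1.9244] [ 0.5348 -0.0233  0.0488]
[[ 0.4831  0.0424  0.026 ]
 [ 0.5529  0.0588  0.026 ]
 [ 0.5848 -0.0877  0.026 ]
 [ 0.513  -0.103   0.026 ]] [ 0.5335 -0.0224  0.026 ]
[[ 0.5494  0.0538  0.026 ]
 [ 0.5795 -0.0887  0.026 ]
 [ 0.5125 -0.1027  0.026 ]
 [ 0.4806  0.039   0.026 ]] [ 0.5305 -0.0247  0.026 ]
t 5.85 pos [ 0.5348 -0.0233  0.0489] rot [179.9678  -0.0023 102.0477] q7 22.48639490447044 | turn z rad -0.0009 then shift cm [ 0.32  0.09 -0.11] len 0.35
tin [194.4, 236.5] [[0.4614 0.1654 0.058 ]]
tin [140.7, 274.7] [[0.3759 0.285  0.058 ]]
tin [105.9, 223.5] [[0.4929 0.369  0.058 ]]
```

Call:
{"api": "drive_tool", "payload": {"angular": [[0, 0, 0], [0, 0, 0], [0, 0, 0], [0, 0, 0], [0, 0, 0], [0, 0, 0], [0, 0, 0], [0, 0, 0], [0, 0, 0], [0, 0, 0], [0, 0, 0], [0, 0, 0]], "delta_pos": [[0, 0, -0.4], [0, 0, 0], [0.75, 0, 0], [1, 0, 0], [1, 0, 0], [1, 0, 0], [0.5, 0, 0], [0, 0, 0], [0, 0, 0.2], [0, 0, 0.15], [0, 0, 0.05], [0, 0, 0]], "gripper": [3.8, 3.8, 3.8, 3.8, 3.8, 3.8, 3.8, 3.8, 3.8, 3.8, 3.8, 3.8]}}

```text
time_s: 7.1
tool_pos: [0.5258, 0.0177, 0.0489]
tool_rot: [180.0, 0.0, 102.0]
force: [-1.2, -0.2, 1.8]
grip_width: 0.0435
grasp_force: 12.0
```

Call:
{"api": "drive_tool", "payload": {"angular": [[0, 0, 0], [0, 0, 0], [0, 0, 0], [0, 0, 0], [0, 0, 0], [0, 0, 0], [0, 0, 0], [0, 0, 0], [0, 0, 0], [0, 0, 0], [0, 0, 0], [0, 0, 0]], "delta_pos": [[0, 0, 0], [0, 0, 0], [0, 0, 0], [0, 0, 0], [0, 0, 0], [0, 0, -1], [0, 0, -2], [0, 0, -3], [0, 0, -3], [0, 0, -3], [0, 0, -2], [0, 0, 0]], "gripper": [4.6, 5.2, 6.0, 7.0, 8.0, 8.0, 8.0, 8.7, 8.7, 8.7, 8.7, 8.7]}}

```text
time_s: 8.3
tool_pos: [0.5279, 0.0182, 0.1924]
tool_rot: [179.6, -0.0, 102.0]
force: [0.0, 0.2, -0.8]
grip_width: 0.0871
grasp_force: 0.0
```

```bash
python3 - <<'E'
from meas import *
c=eyes.read_camera("wrist");save(c,"w2.png",None,1.2)
items(c,[("jar","white",(.525,.019,.065))],60)
t=eyes.read_camera("top")
items(t,[("tin","blue",(.495,.3855,.058)),("yel","yellow",(.466,-.247,.058))])
h=cv2.cvtColor(t["pixels"],cv2.COLOR_RGB2HSV);p=(np.array([709,351])/4.7+[230,170]).round().astype(int);print(h[p[1],p[0]],onz(t,[p],.058))
goto(.4538,-.2525,.15,111)
E
```

```text
jar [316.0633 197.4761] 2132 [0.5642 0.0285 0.065 ]
tin [ 98.6564 222.8212] 358 [0.4946 0.3857 0.058 ]
yel [375.5294 233.5588] 34 [ 0.4654 -0.247   0.058 ]
[  1 181 223] [[ 0.4395 -0.2582  0.058 ]]
t 8.4 pos [0.5257 0.0183 0.1889] rot [179.9518  -0.0283 102.0449] q7 10.229558301767788 | turn z rad -0.1563 then shift cm [-22.7  -16.41   3.89] len 28.28
```

View pics/w2.png

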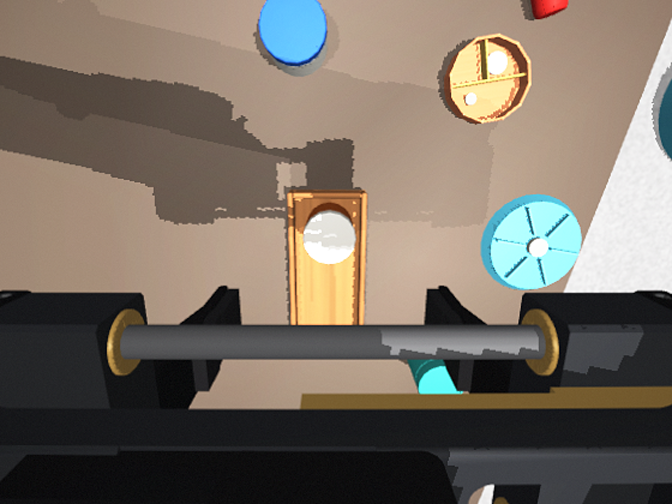

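The jar stands upright at the +y end of the case (cap at (329,237)). Now to the block.

Call:
{"api": "drive_tool", "payload": {"angular": [[0, 0, -0.078], [0, 0, -0.078], [0, 0, 0], [0, 0, 0], [0, 0, 0], [0, 0, 0], [0, 0, 0], [0, 0, 0], [0, 0, 0], [0, 0, 0], [0, 0, 0], [0, 0, 0]], "delta_pos": [[0, 0, 0], [0, 0, 0], [-1.7, -1.23, 0], [-3, -2.17, 0], [-3, -2.17, 0], [-3, -2.17, 0], [-3, -2.17, 0], [-3, -2.17, 0], [-3, -2.17, 1], [-3, -2.16, 2], [0, 0, 0.9], [0, 0, 0]], "gripper": [8.7, 8.7, 8.7, 8.7, 8.7, 8.7, 8.7, 8.7, 8.7, 8.7, 8.7, 8.7]}}

```text
time_s: 9.6
tool_pos: [0.4508, -0.2534, 0.1476]
tool_rot: [-179.8, -0.1, 110.7]
force: [-0.5, -0.0, 0.7]
grip_width: 0.0871
grasp_force: 0.0
```

```bash
python3 - <<'E'
from meas import *
c=eyes.read_camera("wrist");save(c,"w3.png",None,1.2)
items(c,[("yel","yellow",(.466,-.2475,.058)),("red","red",(.441,-.257,.058))],30)
print(proj(c,[(.466,-.2475,.058),(.441,-.257,.058)])*1.2)
goto(.4535,-.2525,.035,111)
E
```

```text
yel [296.3924 208.8992] 367 [ 0.4643 -0.2465  0.058 ]
red [266.5685 206.2843] 197 [ 0.4394 -0.2534  0.058 ]
[[357.3522 252.7184]
 [320.231  252.7518]]
t 9.65 pos [ 0.4523 -0.2525  0.1486] rot [-179.873    -0.0946  110.8537] q7 53.17019217741961 | turn z rad -0.0026 then shift cm [-0.05  0.11 11.36] len 11.36
```

View pics/w3.png

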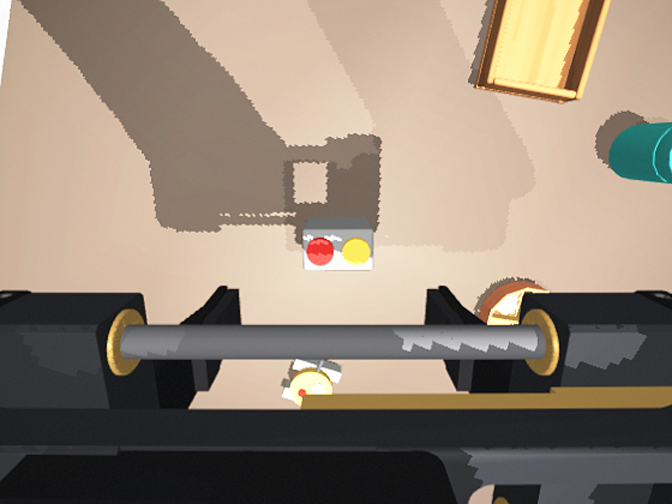

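Wrist view: the block is square with the fingers, caps at (320,251) and (356,251), body columns 303–373, between the fingers.

Call:
{"api": "drive_tool", "payload": {"angular": [[0, 0, 0], [0, 0, 0], [0, 0, 0], [0, 0, 0], [0, 0, 0], [0, 0, 0], [0, 0, 0], [0, 0, 0], [0, 0, 0], [0, 0, 0], [0, 0, 0], [0, 0, 0], [0, 0, 0], [0, 0, 0], [0, 0, 0]], "delta_pos": [[0, 0.15, 2], [0, 0, 2.5], [0, 0, 2.5], [0, 0, 2], [0, 0, 1.2], [0, 0, 0.7], [0, 0, 0], [0, 0, 0], [0, 0, 0], [0, 0, 0], [0, 0, 0], [0, 0, 0], [0, 0, 0], [0, 0, 0], [0, 0, 0]], "gripper": [8.7, 8.7, 8.7, 8.7, 8.7, 8.7, 7.5, 6.5, 5.8, 5.3, 5.0, 4.6, 4.6, 4.6, 4.6], "squeeze": 15}}

```text
time_s: 11.15
tool_pos: [0.4551, -0.2521, 0.0409]
tool_rot: [180.0, -0.0, 111.0]
force: [-1.9, 0.2, 4.0]
grip_width: 0.0517
grasp_force: 15.0
```

```bash
python3 - <<'E'
from meas import *
u=np.array([-.2096,.9778]);C=np.array([.534,-.024])
T=C-.050*u;print(T);goto(*T,.11,102.1);goto(*T,.11)
E
```

```text
[ 0.5445 -0.0729]
t 11.15 pos [ 0.4551 -0.2521  0.0409] rot [179.9944  -0.0016 110.979 ] q7 61.742809623223266 | turn z rad 0.155 then shift cm [15.65 12.49 -6.91] len 21.18
t 11.15 pos [ 0.4551 -0.2521  0.0409] rot [179.9944  -0.0016 110.979 ] q7 61.742809623223266 | turn z rad -0.0 then shift cm [13.53 14.76 -6.91] len 21.18
```

Call:
{"api": "drive_tool", "payload": {"angular": [[0, 0, 0], [0, 0, 0], [0, 0, 0], [0, 0, 0], [0, 0, 0.0775], [0, 0, 0.0775], [0, 0, 0], [0, 0, 0], [0, 0, 0], [0, 0, 0], [0, 0, 0], [0, 0, 0], [0, 0, 0], [0, 0, 0], [0, 0, 0], [0, 0, 0]], "delta_pos": [[0, 0, -1], [0, 0, -2], [0, 0, -2], [0, 0, -1.9], [0, 0, 0], [0, 0, 0], [1.0, 0.8, 0], [2, 1.6, 0], [2.4, 1.92, 0], [2.4, 1.92, 0], [2.4, 1.92, 0], [2.4, 1.92, 0], [2, 1.6, 0], [1.0, 0.81, 0], [0, 0, 0], [0, 0, 0]], "gripper": [4.6, 4.6, 4.6, 4.6, 4.6, 4.6, 4.6, 4.6, 4.6, 4.6, 4.6, 4.6, 4.6, 4.6, 4.6, 4.6]}}

```text
time_s: 12.75
tool_pos: [0.5439, -0.0742, 0.1095]
tool_rot: [-179.9, 0.0, 102.1]
force: [-1.1, -0.5, -1.3]
grip_width: 0.0517
grasp_force: 15.0
```

```bash
python3 - <<'E'
from meas import *
u=np.array([-.2096,.9778]);C=np.array([.534,-.024]);T=C-.0505*u
c=eyes.read_camera("wrist");save(c,"w4.png",None,1.2)
print(telemetry.get_obs()["grip_width"],telemetry.get_obs()["grasp_force"]);goto(*T,.046,102.1)
v=np.array([.9778,.2096])
print(proj(c,[np.r_[C+a*v+b*u,.026] for a,b in((-.031,-.07),(.031,-.07),(.031,.07),(-.031,.07))])*1.2)
E
```

```text
0.05172364187996719 14.999685734510422
t 12.8 pos [ 0.5438 -0.0749  0.1096] rot [-179.9642    0.032   102.0098] q7 28.199390729658177 | turn z rad -0.0016 then shift cm [0.13 0.11 6.36] len 6.36
[[292.5097 279.8379]
 [378.8251 279.8729]
 [386.143   66.9485]
 [286.1176  67.0129]]
```

View pics/w4.png

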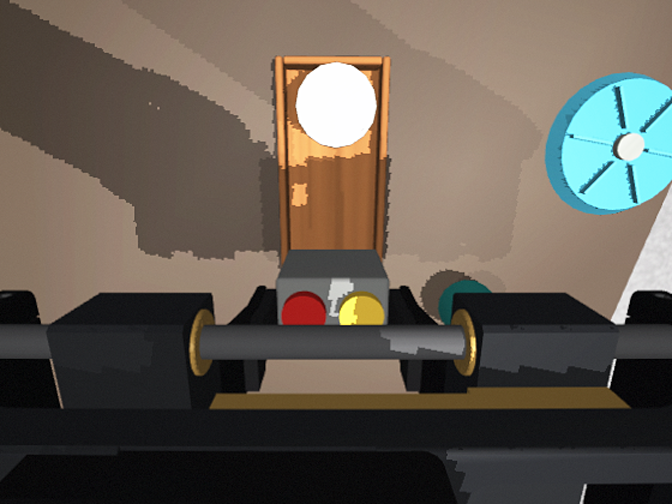

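Wrist view: inner rim far edge at rows ~65, columns 284–384, cap at (336,105); the held block is level and within the case width. The case is about 1 mm left of my estimate, so no sideways correction needed. Lower.

Call:
{"api": "drive_tool", "payload": {"angular": [[0, 0, 0], [0, 0, 0], [0, 0, 0], [0, 0, 0], [0, 0, 0], [0, 0, 0], [0, 0, 0], [0, 0, 0]], "delta_pos": [[0.2, 0, 1], [0, 0, 1.5], [0, 0, 1.5], [0, 0, 1], [0, 0, 0.7], [0, 0, 0.4], [0, 0, 0.15], [0, 0, 0]], "gripper": [4.6, 4.6, 4.6, 4.6, 4.6, 4.6, 4.6, 4.6]}}

```text
time_s: 13.6
tool_pos: [0.5443, -0.0713, 0.0473]
tool_rot: [180.0, 0.0, 102.1]
force: [0.1, 0.0, -1.4]
grip_width: 0.0514
grasp_force: 15.0
```

Call:
{"api": "drive_tool", "payload": {"angular": [[0, 0, 0], [0, 0, 0], [0, 0, 0]], "delta_pos": [[0, 0, 0.08], [0, 0, 0.06], [0, 0, 0]], "gripper": [4.6, 4.6, 4.6]}}

```text
time_s: 13.9
tool_pos: [0.5444, -0.0712, 0.046]
tool_rot: [180.0, -0.0, 102.1]
force: [0.9, -0.7, -0.9]
grip_width: 0.0515
grasp_force: 15.0
```

Call:
{"api": "drive_tool", "payload": {"angular": [[0, 0, 0], [0, 0, 0], [0, 0, 0]], "delta_pos": [[0, 0, 0.06], [0, 0, 0], [0, 0, 0]], "gripper": [4.6, 4.6, 4.6]}}

```text
time_s: 14.2
tool_pos: [0.5445, -0.0712, 0.0459]
tool_rot: [180.0, -0.0, 102.1]
force: [-1.5, 1.2, 4.9]
grip_width: 0.0512
grasp_force: 15.0
```

Call:
{"api": "drive_tool", "payload": {"angular": [[0, 0, 0], [0, 0, 0], [0, 0, 0], [0, 0, 0], [0, 0, 0], [0, 0, 0], [0, 0, 0], [0, 0, 0], [0, 0, 0], [0, 0, 0], [0, 0, 0]], "delta_pos": [[0, 0, 0], [0, 0, 0], [0, 0, 0], [0, 0, 0], [0, 0, 0], [0, 0, -1], [0, 0, -3], [0, 0, -4], [0, 0, -4], [0, 0, -2], [0, 0, 0]], "gripper": [5.2, 5.7, 6.5, 7.5, 8.0, 8.7, 8.7, 8.7, 8.7, 8.7, 8.7]}}

```text
time_s: 15.3
tool_pos: [0.5464, -0.0718, 0.1891]
tool_rot: [179.6, 0.0, 102.1]
force: [0.1, 0.3, 0.3]
grip_width: 0.087
grasp_force: 0.0
```

```bash
python3 - <<'E'
from meas import *
c=eyes.read_camera("wrist")
G=[("yel","yellow",(.556,-.0705,.063)),("red","red",(.533,-.076,.063)),("jar","white",(.525,.019,.065))]
items(c,G,25);save(c,"w5.png",None,1.2)
goto(.4948,.3855,.15,102.1)
s=eyes.read_camera("side");items(s,[("tin","blue",(.495,.3855,.058))])
E
```

```text
yel [287.2975 198.3692] 279 [ 0.5553 -0.0681  0.063 ]
red [261.0278 196.4769] 216 [ 0.5299 -0.0716  0.063 ]
jar [274.6486  99.0271] 1921 [0.5242 0.019  0.065 ]
t 15.35 pos [ 0.5452 -0.0714  0.187 ] rot [179.7877  -0.0168 102.1036] q7 24.206522880310366 | turn z rad 0.0001 then shift cm [45.73  4.65  3.7 ] len 46.11
tin [246.1787 355.4803] 431 [0.4962 0.3891 0.058 ]
```

View pics/w5.png

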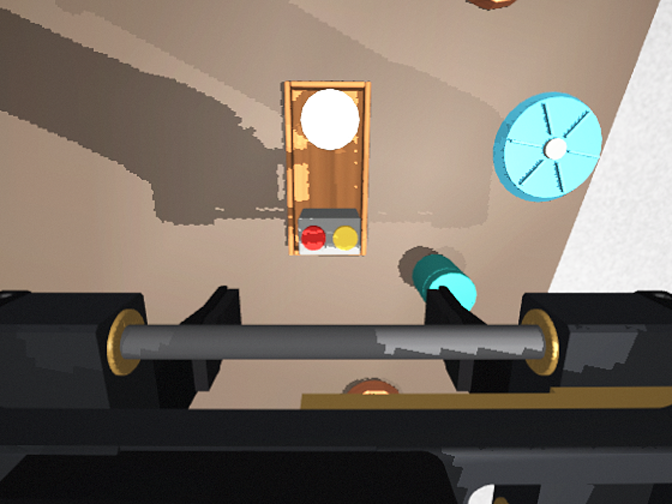

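The block and jar stand upright. The gap between them works out to about 53 mm, and the block has about 6 mm to its end wall. I'll nudge it 3 mm outward.

Call:
{"api": "drive_tool", "payload": {"angular": [[0, 0, 0], [0, 0, 0], [0, 0, 0], [0, 0, 0], [0, 0, 0], [0, 0, 0], [0, 0, 0], [0, 0, 0], [0, 0, 0], [0, 0, 0], [0, 0, 0], [0, 0, 0], [0, 0, 0], [0, 0, 0], [0, 0, 0], [0, 0, 0], [0, 0, 0]], "delta_pos": [[0, 0, 2], [0, 0, 4], [0, 0, 4], [0, 0, 2.5], [0, 0, 1.2], [0, 0, 0.2], [0, 0, 0], [0, 0, 0], [0, 0, 0], [0, 0, 0], [0, 0, 0], [0, 0, 0], [-0.1, 0, 0], [-0.1, 0, 0], [-0.1, 0, 0], [-0.05, 0, 0], [0, 0, 0]], "gripper": [8.7, 8.7, 8.7, 8.7, 8.7, 7.5, 6.5, 5.8, 5.3, 5.0, 4.6, 4.6, 4.6, 4.6, 4.6, 4.6, 4.6], "squeeze": 6}}

```text
time_s: 17.1
tool_pos: [0.5452, -0.0737, 0.047]
tool_rot: [180.0, -0.1, 102.1]
force: [-1.8, 2.6, 7.0]
grip_width: 0.0517
grasp_force: 6.0
```

Call:
{"api": "drive_tool", "payload": {"angular": [[0, 0, 0], [0, 0, 0], [0, 0, 0], [0, 0, 0], [0, 0, 0], [0, 0, 0], [0, 0, 0], [0, 0, 0], [0, 0, 0], [0, 0, 0], [0, 0, 0]], "delta_pos": [[0, 0, 0], [0, 0, 0], [0, 0, 0], [0, 0, 0], [0, 0, 0], [0, 0, -1], [0, 0, -3], [0, 0, -4], [0, 0, -4], [0, 0, -2], [0, 0, 0]], "gripper": [5.2, 5.7, 6.5, 7.5, 8.0, 8.7, 8.7, 8.7, 8.7, 8.7, 8.7]}}

```text
time_s: 18.2
tool_pos: [0.5472, -0.0753, 0.1901]
tool_rot: [179.6, 0.0, 102.1]
force: [0.5, -1.1, 0.3]
grip_width: 0.0866
grasp_force: 0.0
```

```bash
python3 - <<'E'
from meas import *
c=eyes.read_camera("wrist")
G=[("yel","yellow",(.556,-.0705,.063)),("red","red",(.533,-.076,.063)),("jar","white",(.525,.019,.065))]
items(c,G,25)
goto(.4955,.3865,.15,102.1)
E
```

```text
yel [287.5252 194.6547] 278 [ 0.5555 -0.0681  0.063 ]
red [261.2973 193.6602] 259 [ 0.5303 -0.0725  0.063 ]
jar [274.6985  94.9896] 1924 [0.5243 0.0189 0.065 ]
t 18.25 pos [ 0.5459 -0.0749  0.1879] rot [179.7905  -0.015  102.0988] q7 24.82092892256197 | turn z rad -0.0 then shift cm [46.17  4.75  3.79] len 46.57
```

```bash
python3 - <<'E'
from meas import *
c=eyes.read_camera("wrist");save(c,"w6.png",(215,50,330,230),3.3)
h=cv2.cvtColor(c["pixels"],cv2.COLOR_RGB2HSV)
for col in(262,274,288): print(col,[tuple(int(v) for v in h[r,col]) for r in range(56,80,2)])
for r in (62,66,70): print(r,onz(c,[(274,r)],.026))
E
```

```text
262 [(13, 57, 173), (12, 58, 172), (12, 57, 173), (13, 55, 172), (13, 130, 215), (18, 135, 252), (15, 151, 246), (13, 159, 88), (12, 161, 130), (13, 173, 187), (0, 0, 255), (0, 0, 255)]
274 [(14, 59, 173), (14, 58, 175), (13, 56, 174), (15, 56, 173), (13, 134, 207), (18, 134, 253), (15, 149, 247), (15, 66, 139), (0, 0, 255), (0, 0, 255), (0, 0, 255), (0, 0, 255)]
288 [(15, 56, 174), (15, 56, 174), (14, 58, 176), (14, 58, 175), (13, 131, 171), (19, 132, 254), (16, 146, 250), (11, 157, 94), (12, 179, 168), (0, 0, 255), (0, 0, 255), (0, 0, 255)]
62 [[0.5148 0.0519 0.026 ]]
66 [[0.5155 0.0483 0.026 ]]
70 [[0.5163 0.0448 0.026 ]]
```

View pics/w6.png

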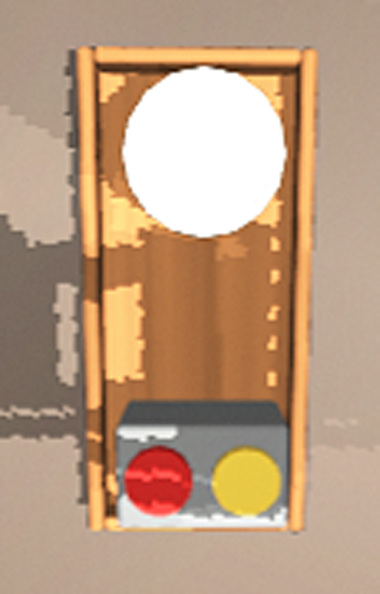

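Crop: jar cap at (205,152), block top face spans rows ~425–522, near rim ends ~530, and far inner edge ~65 (crop scale 3.3, offset 215,50). Both stand level; there's a visible far gap.

```bash
python3 - <<'E'
from meas import *
c=eyes.read_camera("wrist");u=np.array([-.2096,.9778])
f=lambda x,y,z:onz(c,[(x/3.3+215,y/3.3+50)],z)[0,:2]@u*1000
print("far in",f(200,65,.026),"far out",f(200,46,.026),"near out",f(195,530,.026),"jar far",f(205,67,.065),"jar near",f(205,237,.065),"blk far",f(200,425,.057),"blk near",f(200,522,.057))
goto(.534,-.024)
E
```

```text
far in -63.86420947157188 far out -58.65050845928997 near out -207.43968302241737 jar far -70.2138653348402 jar near -113.2382426466581 blk far -166.54035591123565 blk near -196.11801156560753
t 18.35 pos [ 0.5443 -0.0745  0.1855] rot [-179.9458   -0.0312  102.1064] q7 24.831275875537823 | turn z rad -0.0 then shift cm [5.15 0.06 0.  ] len 5.15
```

Gap between jar and block is ~53 mm and the jar has ~6 mm to the far wall, so I'll shift the jar 4 mm more.

Call:
{"api": "drive_tool", "payload": {"angular": [[0, 0, 0], [0, 0, 0], [0, 0, 0], [0, 0, 0], [0, 0, 0], [0, 0, 0], [0, 0, 0], [0, 0, 0], [0, 0, 0], [0, 0, 0], [0, 0, 0], [0, 0, 0], [0, 0, 0], [0, 0, 0], [0, 0, 0], [0, 0, 0], [0, 0, 0], [0, 0, 0]], "delta_pos": [[1.5, 0.12, 0], [2.5, 0, 0], [2.5, 0, 0], [2, 0, 0], [0.95, 0, 1], [0, 0, 3.5], [0, 0, 4], [0, 0, 3], [0, 0, 1.5], [0, 0, 0.6], [0, 0, 0], [0, 0, 0], [0, 0, 0], [0, 0, 0], [0, 0, 0], [0, 0, 0], [0, 0, 0], [0, 0, 0]], "gripper": [8.7, 8.7, 8.7, 8.7, 8.7, 8.7, 8.7, 8.7, 8.7, 8.7, 7.5, 6.5, 5.5, 5, 4.6, 4.2, 3.8, 3.8], "squeeze": 12}}

```text
time_s: 20.15
tool_pos: [0.5262, 0.018, 0.0504]
tool_rot: [180.0, -0.0, 102.1]
force: [0.1, 0.0, 2.4]
grip_width: 0.0433
grasp_force: 12.0
```

Call:
{"api": "drive_tool", "payload": {"angular": [[0, 0, 0], [0, 0, 0], [0, 0, 0], [0, 0, 0], [0, 0, 0], [0, 0, 0], [0, 0, 0], [0, 0, 0]], "delta_pos": [[0, 0, -0.3], [0, 0, 0], [0.2, 0, 0], [0.2, 0, 0], [0, 0, 0], [0, 0, 0.15], [0, 0, 0.15], [0, 0, 0]], "gripper": [3.8, 3.8, 3.8, 3.8, 3.8, 3.8, 3.8, 3.8]}}

```text
time_s: 20.95
tool_pos: [0.5255, 0.0219, 0.0504]
tool_rot: [-180.0, -0.0, 102.1]
force: [-1.0, 1.0, 1.9]
grip_width: 0.0428
grasp_force: 12.0
```

Call:
{"api": "drive_tool", "payload": {"angular": [[0, 0, 0], [0, 0, 0], [0, 0, 0], [0, 0, 0], [0, 0, 0], [0, 0, 0], [0, 0, 0], [0, 0, 0], [0, 0, 0], [0, 0, 0], [0, 0, 0]], "delta_pos": [[0, 0, 0], [0, 0, 0], [0, 0, 0], [0, 0, 0], [0, 0, 0], [0, 0, -1], [0, 0, -3], [0, 0, -4], [0, 0, -4], [0, 0, -2], [0, 0, 0]], "gripper": [4.6, 5.2, 6.0, 7.0, 8.0, 8.7, 8.7, 8.7, 8.7, 8.7, 8.7]}}

```text
time_s: 22.05
tool_pos: [0.5278, 0.0219, 0.1941]
tool_rot: [179.6, -0.1, 102.1]
force: [-0.4, 0.2, -0.5]
grip_width: 0.0872
grasp_force: 0.0
```

```bash
python3 - <<'E'
from meas import *
c=eyes.read_camera("wrist")
items(c,[("jar","white",(.5235,.023,.065))],27)
items(eyes.read_camera("top"),[("tin","blue",(.495,.3855,.058))])
goto(.4955,.3865,.15,102.1)
E
```

```text
jar [273.1673 197.2644] 1494 [0.523  0.0233 0.065 ]
tin [ 98.6525 222.7684] 354 [0.4947 0.3857 0.058 ]
t 22.15 pos [0.5254 0.0219 0.1905] rot [179.951   -0.0411 102.1048] q7 10.73173508572741 | turn z rad 0.0001 then shift cm [36.27  4.72  4.05] len 36.8
```

Call:
{"api": "drive_tool", "payload": {"angular": [[0, 0, 0], [0, 0, 0], [0, 0, 0], [0, 0, 0], [0, 0, 0], [0, 0, 0], [0, 0, 0], [0, 0, 0], [0, 0, 0], [0, 0, 0], [0, 0, 0], [0, 0, 0], [0, 0, 0]], "delta_pos": [[2, 0.26, 0], [3.5, 0.45, 0], [3.5, 0.45, 0], [3.5, 0.45, 0], [3.5, 0.45, 0], [3.5, 0.45, 0], [3.5, 0.45, 0], [3.5, 0.45, 0], [3.5, 0.45, 0], [3.5, 0.45, 0.5], [2.7, 0.35, 1.5], [0, 0, 2], [0, 0, 0]], "gripper": [8.7, 8.7, 8.7, 8.7, 8.7, 8.7, 8.7, 8.7, 8.7, 8.7, 8.7, 8.7, 8.7]}}

```text
time_s: 23.45
tool_pos: [0.4921, 0.3845, 0.1452]
tool_rot: [-179.6, 0.3, 102.2]
force: [-1.4, -0.3, -0.0]
grip_width: 0.0868
grasp_force: 0.0
```

```bash
python3 - <<'E'
from meas import *
c=eyes.read_camera("wrist")
RNG["blue"]=((100,100,60),(130,255,255))
items(c,[("tin","blue",(.495,.386,.058))],50)
d=models.cut_out(c,"tin")[0];print(d["centre"],d["p"],onz(c,[d["centre"]],.058))
goto(.495,.386,.044,102.1)
E
```

```text
tin [282.8246 204.1103] 2583 [0.4937 0.3908 0.058 ]
[145.4, 246.7] 0.76 [[0.3826 0.3263 0.058 ]]
t 23.55 pos [0.4948 0.3841 0.149 ] rot [-179.8809    0.1354  102.0254] q7 -18.143257526807453 | turn z rad -0.0013 then shift cm [ 0.18  0.06 10.5 ] len 10.5
```

Call:
{"api": "drive_tool", "payload": {"angular": [[0, 0, 0], [0, 0, 0], [0, 0, 0], [0, 0, 0], [0, 0, 0], [0, 0, 0], [0, 0, 0], [0, 0, 0], [0, 0, 0], [0, 0, 0], [0, 0, 0], [0, 0, 0], [0, 0, 0], [0, 0, 0]], "delta_pos": [[0.4, 0, 2], [0, 0, 2.5], [0, 0, 2.5], [0, 0, 2], [0, 0, 1.2], [0, 0, 0.5], [0, 0, 0], [0, 0, 0], [0, 0, 0], [0, 0, 0], [0, 0, 0], [0, 0, 0], [0, 0, 0], [0, 0, 0]], "gripper": [8.7, 8.7, 8.7, 8.7, 8.7, 8.7, 7.5, 6.5, 5.6, 5.2, 4.8, 4.4, 4.4, 4.4], "squeeze": 15}}

```text
time_s: 24.95
tool_pos: [0.4947, 0.3898, 0.0436]
tool_rot: [179.9, -0.0, 102.1]
force: [0.7, -0.3, 1.1]
grip_width: 0.0492
grasp_force: 15.0
```

Call:
{"api": "drive_tool", "payload": {"angular": [[0, 0, 0], [0, 0, 0], [0, 0, 0], [0, 0, 0], [0, 0, 0], [0, 0, 0], [0, 0, 0], [0, 0, 0]], "delta_pos": [[0, 0, -1], [0, 0, -2], [0, 0, -3], [0, 0, -3], [0, 0, -2], [0, 0, -1], [0, 0, 0], [0, 0, 0]], "gripper": [4.4, 4.4, 4.4, 4.4, 4.4, 4.4, 4.4, 4.4]}}

```text
time_s: 25.75
tool_pos: [0.4935, 0.3892, 0.1621]
tool_rot: [-179.9, 0.0, 102.1]
force: [0.4, 0.2, -1.1]
grip_width: 0.0494
grasp_force: 15.0
```

```bash
python3 - <<'E'
from meas import *
o=telemetry.get_obs();p=o["tool_pos"];print(o["grip_width"],o["grasp_force"])
u=np.array([-.2096,.9778]);v=np.array([.9778,.2096])
c=eyes.read_camera("wrist");RNG["blue"]=((100,100,60),(130,255,255))
zt=p[2]+.016
h,a=blob(c,"blue",proj(c,[(p[0],p[1],zt)])[0],60);q=onz(c,[h],zt)[0]
print("tin vs tcp u,v mm",(q-p)[:2]@u*1000,(q-p)[:2]@v*1000,a)
# slot centre: between jar near edge and block far face
U=(-.1135+.0042-.1665)/2; V=.5328*.9778-.0234*.2096
T=U*u+V*v;print(U,V,T);goto(*T,None,102.1)
E
```

```text
0.04939135753242539 14.992867112159729
tin vs tcp u,v mm 10.339791593274935 -1.365391074301607 4177
-0.13790000000000002 0.5160672000000001 [ 0.5335 -0.0267]
t 25.8 pos [0.4933 0.389  0.1617] rot [-179.8722    0.0745  102.1088] q7 -18.6753191088969 | turn z rad 0.0002 then shift cm [-41.49  -4.78  -0.  ] len 41.76
```

```bash
cat > edge.py <<'E'
from meas import *
u=np.array([-.2096,.9778]);v=np.array([.9778,.2096])
def tin_off(c):
    p=telemetry.get_obs()["tool_pos"];zt=p[2]+.0155
    h=cv2.cvtColor(c["pixels"],cv2.COLOR_RGB2HSV);m=cv2.inRange(h,(100,100,60),(130,255,255))
    n,l,s,ce=cv2.connectedComponentsWithStats(m);k=proj(c,[(*(p[:2]+.01*u),zt)])[0]
    i=min((j for j in range(1,n) if s[j,4]>800),key=lambda j:np.hypot(*(ce[j]-k)))
    ys,xs=np.nonzero(l==i)
    P=onz(c,np.c_[xs,ys],zt)[:,:2]-p[:2]
    # circle of radius 25 mm through the far outline: per column the first row
    E=np.array([P[xs==x][np.argmin(ys[xs==x])] for x in range(xs.min()+3,xs.max()-2)])*1000
    E=np.c_[E@u,E@v];A=np.c_[2*E,np.ones(len(E))];b=(E**2).sum(1)
    from scipy.optimize import least_squares
    r=least_squares(lambda q:np.hypot(E[:,0]-q[0],E[:,1]-q[1])-25,[0,0],loss="soft_l1")
    print("tin off u,v",r.x,"rms",np.sqrt((r.fun**2).mean()),"max u",E[:,0].max(),"v span",E[:,1].min(),E[:,1].max());return r.x
E
python3 - <<'E'
from edge import *
c=eyes.read_camera("wrist");tin_off(c)
t=eyes.read_camera("top");b,a=blob(t,"blue",proj(t,[(.493,.389,.178)])[0],16);print(b,a,b is not None and onz(t,[b],.178))
E
```

```text
tin off u,v [ 2.2571 -1.3359] rms 0.5144656786347154 max u 27.436074169576916 v span -23.646789202554107 21.022284363782703
[ 82.9891 215.1467] 184 [[0.4963 0.3728 0.178 ]]
```

Call:
{"api": "drive_tool", "payload": {"angular": [[0, 0, 0], [0, 0, 0], [0, 0, 0], [0, 0, 0], [0, 0, 0], [0, 0, 0], [0, 0, 0], [0, 0, 0], [0, 0, 0], [0, 0, 0], [0, 0, 0], [0, 0, 0], [0, 0, 0], [0, 0, 0], [0, 0, 0], [0, 0, 0], [0, 0, 0], [0, 0, 0], [0, 0, 0]], "delta_pos": [[-1, -0.11, 0], [-2, -0.22, 0], [-3, -0.335, 0], [-3, -0.335, 0], [-3, -0.335, 0], [-3, -0.335, 0], [-3, -0.335, 0], [-3, -0.335, 0], [-3, -0.335, 0], [-3, -0.335, 0], [-3, -0.335, 0], [-3, -0.335, 0], [-3, -0.335, 0], [-2.7, -0.3, 0], [-2, -0.22, 1], [-1, -0.12, 1.5], [0, 0, 1.5], [0, 0, 0.5], [0, 0, 0]], "gripper": [4.4, 4.4, 4.4, 4.4, 4.4, 4.4, 4.4, 4.4, 4.4, 4.4, 4.4, 4.4, 4.4, 4.4, 4.4, 4.4, 4.4, 4.4, 4.4]}}

```text
time_s: 27.8
tool_pos: [0.535, -0.0274, 0.1171]
tool_rot: [-179.9, -0.0, 102.1]
force: [-0.4, 0.2, -0.9]
grip_width: 0.0496
grasp_force: 15.0
```

```bash
python3 - <<'E'
from edge import *
c=eyes.read_camera("wrist");t=tin_off(c);save(c,"w7.png",None,1.2)
o=telemetry.get_obs();p=o["tool_pos"][:2];print(o["grip_width"],o["grasp_force"])
print("tin centre u,v",p@u*1000+t[0],p@v*1000+t[1],"want -137.9 516")
W=c;h=cv2.cvtColor(c["pixels"],cv2.COLOR_RGB2HSV)
m=cv2.inRange(h,(0,0,200),(180,40,255));k=proj(c,[(.523,.0233,.065)])[0];print("jar px",k)
j,a=blob(c,"white",k,45);print(j,a,onz(c,[j],.065)[0,:2]@u*1000-22,"jar near edge, want about -109.3")
goto(.5335,-.0267,.0465,102.1)
E
```

```text
tin off u,v [ 2.4122 -2.1214] rms 0.5354126682581225 max u 27.592909235078707 v span -24.242489292113763 20.129918952626515
0.0491498042642577 14.993572533130646
tin centre u,v -136.5422672341588 515.977863844916 want -137.9 516
jar px [277.6733 153.7756]
[277.9949 153.8432] 2947 -108.88507156736509 jar near edge, want about -109.3
t 27.85 pos [ 0.5357 -0.0273  0.1179] rot [-179.9543   -0.0191  102.165 ] q7 21.58958466937419 | turn z rad 0.0011 then shift cm [ 0.1  -0.2   7.14] len 7.14
```

View pics/w7.png

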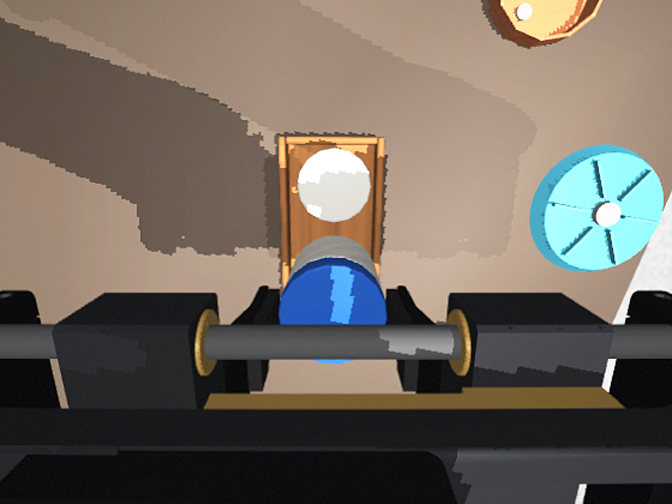

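Wrist view: the tin hangs upright at (333,308), the jar cap (334,185) is clear of it; it is centred in the slot within about 1 mm. Lower.

Call:
{"api": "drive_tool", "payload": {"angular": [[0, 0, 0], [0, 0, 0], [0, 0, 0], [0, 0, 0], [0, 0, 0], [0, 0, 0], [0, 0, 0], [0, 0, 0], [0, 0, 0]], "delta_pos": [[-0.1, 0, 0.5], [0, 0, 0.8], [0, 0, 1], [0, 0, 1], [0, 0, 1], [0, 0, 1], [0, 0, 0.7], [0, 0, 0.4], [0, 0, 0]], "gripper": [4.4, 4.4, 4.4, 4.4, 4.4, 4.4, 4.4, 4.4, 4.4]}}

```text
time_s: 28.75
tool_pos: [0.536, -0.029, 0.0536]
tool_rot: [-179.9, 0.0, 102.1]
force: [-1.0, 0.3, -1.7]
grip_width: 0.0493
grasp_force: 15.0
```

Call:
{"api": "drive_tool", "payload": {"angular": [[0, 0, 0], [0, 0, 0], [0, 0, 0], [0, 0, 0]], "delta_pos": [[0, 0, 0.2], [0, 0, 0.1], [0, 0, 0.1], [0, 0, 0]], "gripper": [4.4, 4.4, 4.4, 4.4]}}

```text
time_s: 29.15
tool_pos: [0.5364, -0.0289, 0.0502]
tool_rot: [180.0, -0.0, 102.1]
force: [-0.0, -0.6, -0.6]
grip_width: 0.0492
grasp_force: 15.0
```

Call:
{"api": "drive_tool", "payload": {"angular": [[0, 0, 0], [0, 0, 0], [0, 0, 0]], "delta_pos": [[0, 0, 0.1], [0, 0, 0.05], [0, 0, 0]], "gripper": [4.4, 4.4, 4.4]}}

```text
time_s: 29.45
tool_pos: [0.5363, -0.0289, 0.0487]
tool_rot: [180.0, -0.0, 102.1]
force: [0.1, 0.1, -1.4]
grip_width: 0.0491
grasp_force: 15.0
```

Call:
{"api": "drive_tool", "payload": {"angular": [[0, 0, 0], [0, 0, 0], [0, 0, 0]], "delta_pos": [[0, 0, 0.08], [0, 0, 0], [0, 0, 0]], "gripper": [4.4, 4.4, 4.4]}}

```text
time_s: 29.75
tool_pos: [0.5366, -0.029, 0.0484]
tool_rot: [180.0, -0.0, 102.1]
force: [-1.0, 0.9, 5.9]
grip_width: 0.0493
grasp_force: 15.0
```

Call:
{"api": "drive_tool", "payload": {"angular": [[0, 0, 0], [0, 0, 0], [0, 0, 0], [0, 0, 0], [0, 0, 0], [0, 0, 0], [0, 0, 0], [0, 0, 0], [0, 0, 0], [0, 0, 0], [0, 0, 0], [0, 0, 0], [0, 0, 0], [0, 0, 0]], "delta_pos": [[0, 0, 0], [0, 0, 0], [0, 0, 0], [0, 0, 0], [0, 0, 0], [0, 0, 0], [0, 0, -1], [0, 0, -3], [-1, 0, -4], [-3, 0, -4], [-3, 0, -2], [-2, 0, 0], [0, 0, 0], [0, 0, 0]], "gripper": [5.0, 5.5, 6.2, 7.0, 8.0, 8.7, 8.7, 8.7, 8.7, 8.7, 8.7, 8.7, 8.7, 8.7]}}

```text
time_s: 31.15
tool_pos: [0.5549, -0.1167, 0.1879]
tool_rot: [-180.0, -0.0, 102.0]
force: [-0.5, 0.1, -0.0]
grip_width: 0.0868
grasp_force: 0.0
```

```bash
python3 - <<'E'
from meas import *
c=eyes.read_camera("wrist");s=eyes.read_camera("side")
a=c["pixels"][0:280,140:420];b=s["pixels"][150:290,215:355]
cv2.imwrite("pics/fin.png",cv2.cvtColor(np.hstack([cv2.resize(a,(400,400)),cv2.resize(b,(400,400))]),cv2.COLOR_RGB2BGR))
G=[("yel","yellow",(.556,-.0705,.063)),("red","red",(.533,-.076,.063)),("jar","white",(.523,.0233,.065)),("tin","blue",(.533,-.0267,.063))]
RNG["blue"]=((100,100,60),(130,255,255))
items(c,G,27);print(telemetry.get_obs()["time_s"])
E
```

```text
yel [290.3075 151.2267] 322 [ 0.5557 -0.068   0.063 ]
red [263.9478 146.4328] 134 [ 0.5307 -0.0689  0.063 ]
jar [276.5612  36.3957] 2181 [0.523  0.0236 0.065 ]
tin [276.3286 101.2316] 2103 [ 0.5337 -0.0274  0.063 ]
31.25
```

View pics/fin.png

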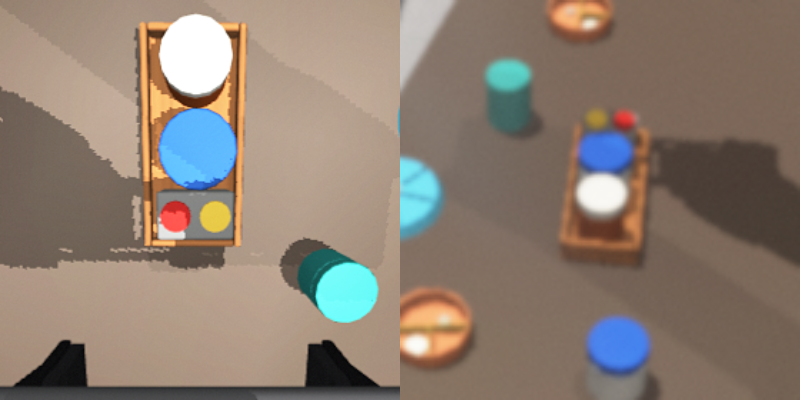

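The final view shows jar (196,55), tin (198,149) and block (195,217) standing level in a row inside the case, with the gripper clear of everything. Handing in.

```bash
python3 -c "
from cell import env
print(env.sign_off())"
```

```text
the job is handed in; nothing more can be done
None
```

I handed the job in at about 31 s: the jar, tin and block stand upright in a row on the case floor in the last picture, with the gripper clear, but `env.sign_off()` gave no verdict.

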